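Pull the large-tube block from the dry-block heater with its screw-in lifter

TASK

Change-over on the dry-block heater: take the T-handled block lifter from its stand, screw it clockwise fully home (flange down on the metal) in the tapped middle hole of the block with the six large tube holes, and with it pull that block straight up out of its well. Set it down gently and upright in the middle of the cork mat and let go, leaving the lifter screwed in. The blocks are hot, so do not touch them with the gripper; leave the other block in its well and the other things on the bench where they are.

Things in the scene. Friction and masses are not known exactly. Their poses are not given: they have to be found in the camera images.
- heater: Dry-block heater, light enamel housing 240 (x) by 190 (y) mm, fixed. Origin: centre of its underside, z up, -x = sloping keypad front. Its flat deck is 85 mm above the bench and has two open wells, 83 (x) by 63 (y) mm, 45 mm deep, centred at x +41, y +36 and y -36 mm. A block stands in each well with 1.5 mm play all round, its top 5 mm above the deck.
- block_large: The block to pull: aluminium, 80 (x) by 60 (y) by 50 (z) mm, about 0.5 kg, with SIX large tube holes (17 mm across, three along each short end) and a 22.6 mm tapped hole in the middle of its top. Origin: centre of its underside; z up. It may stand in either of the two wells.
- block_large_mouth (a point): Centre of the mouth of its tapped hole, level with the block's top (50 mm above its origin); axes as the block's. The hole is 38 mm deep: a coarse right-hand two-start thread (minor diameter 14 mm, lead 16 mm per turn, starting at the top on the block's +y and -y sides) in the upper 20 mm, below it a plain 14 mm pilot bore that guides the lifter's nose.
- block_small: The other block, same outside size and same tapped hole, but with EIGHTEEN small tube holes (11 mm). It stays in its well. Origin: centre of its underside.
- lifter: Block lifter: T-handled screw-in puller, steel with a dark grey T-bar, 0.18 kg, upright in its stand at the start. Origin: on the stem's axis, underside of the flange; z up the stem, x along the T-bar. Flange 32 mm across, 5 mm thick; stem 12 mm. Below the flange a 12 mm nose, tapered to 5 mm over its last 5 mm, to z = -30 mm, with two opposite thread ridges (19.6 mm across, z -13 to -6 mm), leading ends under the ends of the T-bar.
- lifter_bar (a point): Centre of the lifter's T-bar, 75 mm above the lifter's origin, axes as the lifter's. The bar measures 60 (x) by 16 (y) by 20 (z) mm, plain, free all round: the part to hold and turn.
- stand: White plastic stand of the lifter, fixed: 70 by 70 mm block, 45 mm high, on a 90 by 90 mm foot, with a plain 26 mm hole 36 mm deep in its middle, in which the lifter stands loosely, flange on the top face. Origin: centre of its underside.
- mat: Square cork mat, 150 by 150 by 8 mm, fixed to the bench. Origin: centre of its underside (its top is 8 mm higher).
- beaker: Bystander: glass beaker, 68 mm across, 88 mm high.
- reagent: Bystander: amber reagent bottle with a blue cap, 62 mm across, 125 mm high.
- tubebox: Bystander: divided cardboard tube box, 130 by 130 by 45 mm.
- washbottle: Bystander: white bottle with a red cap, 64 mm across, 150 mm high.
- dish: Bystander: clear Petri dish, 92 mm across, 16 mm high.
- lifter_thread (a point): Lifter's thread, on its axis 10 mm under the flange. Set in the hole at any angle it rests with the flange 3 to 12 mm high. Turned clockwise (from above) and let down 16 mm per turn it bites as the T-bar passes the block's y direction; the flange is down within 80 degrees from there, tight at about 140 (2 mm axial play before). Friction keeps it from unscrewing under load.
- marker: Bystander: marker pen lying on the bench, 130 mm long, 14 mm thick, white with a green cap.
- spatula: Bystander: thin steel lab spatula lying on the bench, 170 mm long.
Things that resemble listed ones, but are neither listed nor needed, are in the scene too. Of the things that look like the mat, take the one that is farthest from the robot's base at the start.

How it is judged:
On the way, in this order (a step that is already met when the one before it is completed fails the run):
1. the lifter is screwed home in the large-hole block while that stands in its well: flange within 2 mm of the block's top, on the hole's axis within 3 mm, and in line with it (z of lifter in the frame of block_large_mouth below 0.002 m and horizontal distance between lifter and block_large_mouth below 0.003 m and angle between the z axis of lifter and the z axis of block_large, either way round below 0.08 rad and z of block_large in the frame of heater below 0.05 m), for 0.2 s.
2. hanging from the lifter the block is clear of its well, its underside above the heater's deck, upright within 9 degrees (z of block_large in the frame of heater above 0.087 m and angle between block_large's own z axis and vertical below 0.16 rad and distance between lifter and block_large_mouth below 0.006 m), for 0.1 s.
At the end, for the whole second after the job is handed in: The large-hole block stands upright (within 3 degrees) and at rest on the cork mat, its centre within 30 mm of the mat's centre, the lifter still screwed in with its flange within 4 mm of the block's top; the small-hole block is still in its well (within 8 mm of where it was) (horizontal distance between block_large and mat below 0.03 m and z of block_large in the frame of mat between 0.005 and 0.011 m and angle between block_large's own z axis and vertical below 0.05 rad and linear speed of each of block_large, lifter below 0.02 m/s and distance between lifter and block_large_mouth below 0.004 m and angle between the z axis of lifter and the z axis of block_large, either way round below 0.1 rad and distance of block_small from where it was at the start of the episode below 0.008 m); the robot touches nothing.
It fails at once if the gripper or arm touches a block (contact force between any of the fingers, the arm and block_large above 0.5 N or contact force between any of the fingers, the arm and block_small above 0.5 N).
It fails at once if the large-hole block is tilted by more than 15 degrees (angle between block_large's own z axis and vertical above 0.26 rad).
It fails at once if the block is dropped or slammed: it moves faster than 0.4 m/s while the fingers do not hold the lifter, or hits the mat with over 100 N ((linear speed of block_large above 0.4 m/s and contact force between the fingers and lifter below 0.1 N) or contact force between block_large and mat above 100 N).
It fails at once if the other block is pulled up or out of its well (distance of block_small from where it was at the start of the episode above 0.008 m).
It fails at once if a bystander (beaker, bottles, tube box, dish, marker, spatula) is shifted by more than 30 mm (distance of any of beaker, reagent, tubebox, washbottle, dish, marker, spatula from where it was at the start of the episode above 0.03 m).
It also fails if it takes over 64 s, if anything falls off the work surface, if the arm or the gripper's body presses on something with over 40 N, if the wrist force passes 120 N, or if a joint passes its speed limit or range.

ROBOT

A 7-joint arm with a two-finger parallel gripper is mounted at the origin on the work surface. World frame = base frame: x ahead of the robot, y to its left, z up, the work surface at z = 0. Lengths are in m, angles in rad, forces in N, time in s.
With the tool pointing down it reaches from about 0.4 to 0.85 m from the base axis. Payload 10.4 kg.
Tool frame: the origin (TCP) lies on the centre line of the jaws, within the pads' length; the fingertips stand 8 mm ahead of it and the grasp point (between the pads) lies 11 mm behind it (r.finger_overhang is the distance from the TCP to the fingertips, in m); z points along the fingers, y is the line along which they close (so a half turn about z gives the same grasp; the last joint's range is limited). The gripper opens to 87 mm and grips with 3 to 60 N. Pads are 19 mm wide; open, the fingers measure 117 mm over their backs; the gripper's body (75 mm by 190 mm) begins 51 mm behind the grasp point.
Start: joints at [-1.242, 0.332, -0.065, 1.46, 0.022, 1.35, -0.088], TCP at [0.215, 0.587, 0.231] pointing down, gripper open.
Joint ranges: [-2.6, 2.6], [-0.5, 2.12], [-1.47, 1.34], [0.16, 2.42], [-1.27, 4.41], [0.06, 2.06], [-2.6, 2.6]. Speed limits (rad/s): [2.22, 2.22, 2.79, 2.79, 3.14, 3.14, 3.14].

INTERFACE

Orientations are given as a unit quaternion [x, y, z, w].
In Python, from bench import r, vision gives the robot as it stands.
- The arm moves only by the tool drive_tool, never from a script. Its argument "series" is a list of rows, each a list of 2 entries, a list of its own where there are three numbers: the shift along the world's x, y, z in cm, then the turn about the world's z in degrees. A call has exactly 10 rows; each row shifts and turns the commanded pose from where the row before left it; what a row does not reach is not made up. A row lasts 1/8 s, in which the tool goes at most 62.5 mm and 10.7 degrees, less where a joint would pass 70% of its speed; a pose out of reach is approached as far as the arm can. A call with a gripper value outside its range is refused whole. "hand" is the closure, from 0 (fully open) to 1 (shut), set as the call begins (left out, the last holds). The fingers move at their own pace and stop on an object; "newtons" is the grip in N (left out, the last holds). Time passes only in rows, so rows that do not move let the fingers close, or fill a call up. It gives the time, the measured TCP pose, the force, the opening and the grip force at its end, in the units of the state.
- r.read_state(): the state, without advancing time (a new reading comes with each control period).
- vision.camera(name): name is "side" or "top" or "wrist"; returns a dict with "color" (420x560x3 uint8, red, green, blue), "intrinsics" (3x3 intrinsics, pixels), "R" (3x3) and "t" (3): a world point X has camera coordinates R X + t; the wrist camera has in their place "mount" (4x4, takes a point from camera to tool coordinates, whose origin is the TCP and whose axes are the flange's). Camera axes: x right, y down, z forward; pixel columns grow to the right and rows downward; lengths in m; the calibration is good to about 2 mm. A picture is of the moment at which its call begins: read the wrist's pose just before it. There is no depth.
- r.close_job(): hands the job in; it is judged then, once.
The state is a dict: "time": time; "joint_positions": joint angles; "joint_vel": joint speeds; "joint_torque": joint torques, N m; "ee_pos": TCP position; "eef_rot": TCP orientation; "ft_force": force on the tool from outside, world axes, zero at the start; "torque": the same for the moment, N m; "width": finger opening in m; "grip_force": force on a finger pad.
Only numpy, scipy, OpenCV 4.12 (cv2) and the standard library are available. Lean on these libraries where they do the work, as an engineer would, in place of code of your own. Each camera call takes 0.05 s, during which the arm holds its last target. There are 200 camera calls.

## Working session

There is one attempt and no reset: what is moved stays moved. The work goes in short steps, Python scripts to look and compute and a tool call to move; the robot and the scene stay as the last step left them, time stands still between calls to the robot, and variables do not carry over. Pictures are saved under pics/ and viewed, at most 10 in all, crops included, and the job is handed in when it is done.

Besides the shell and the picture viewer there is one more tool, called after ">>>" by a JSON object that holds its "api" and its "payload", one argument or row to a line. drive_tool: Moves the arm, as the interface text tells. Its arguments: {"type":"object","properties":{"series":{"type":"array"},"hand":{"type":"number"},"newtons":{"type":"number"}},"required":["series"]}

```bash
mkdir -p pics; cat > h.py <<'E'
import numpy as np, cv2
from bench import r, vision
from scipy.spatial.transform import Rotation as Ro
def cam(n):
    s=r.read_state(); c=vision.camera(n)
    K=np.array(c["intrinsics"])
    if n=="wrist":
        T=np.eye(4);T[:3,:3]=Ro.from_quat(s["eef_rot"]).as_matrix();T[:3,3]=s["ee_pos"]
        M=T@np.array(c["mount"]); R=M[:3,:3].T; t=-R@M[:3,3]
    else: R=np.array(c["R"]);t=np.array(c["t"])
    return c["color"],K,R,t
def ray(K,R,t,u,v,z):
    d=R.T@np.linalg.solve(K,[u,v,1.]);o=-R.T@t
    return o+d*(z-o[2])/d[2]
def proj(K,R,t,X):
    p=K@(R@np.array(X)+t);return p[:2]/p[2]
def save(n,name):
    c=cam(n);cv2.imwrite(f"pics/{name}.png",c[0][:,:,::-1]);np.savez(f"pics/{name}.npz",c=c[0],K=c[1],R=c[2],t=c[3]);return c
def load(name):
    d=np.load(f"pics/{name}.npz");return d["c"],d["K"],d["R"],d["t"]
E
python3 - <<'E'
from h import *
a=save("top","top0");b=save("side","side0")
for c in(a,b):print(c[1],-c[2].T@c[3])
s=r.read_state();print(s)
E
```

```text
[[422.67129858   0.         282.15034185]
 [  0.         422.67129858 206.17604978]
 [  0.           0.           1.        ]] [ 0.41155526 -0.00578784  1.19148204]
[[482.5400322    0.         279.04804576]
 [  0.         482.5400322  213.63175322]
 [  0.           0.           1.        ]] [-0.14485598 -0.8244018   0.81973112]
{'time': 0.1, 'joint_positions': array([-1.24158411,  0.33282249, -0.06472141,  1.46084232,  0.02159525,
        1.3498803 , -0.08850727]), 'joint_vel': array([ 3.17787562e-04, -1.29104903e-03, -1.75866143e-05, -7.29555495e-04,
        8.76391363e-04,  9.78442501e-04, -4.52420139e-04]), 'joint_torque': array([ 1.83370132e-03, -6.24545217e+01,  2.49026238e-02, -3.90718997e+01,
       -6.13476592e-02,  3.65108124e-02,  1.83574900e-05]), 'ee_pos': array([0.2152513 , 0.58641787, 0.22983208]), 'eef_rot': array([ 1.74985126e-01,  9.84570876e-01, -6.22331630e-04, -8.84917633e-05]), 'ft_force': array([ 0.01732142, -0.16449363, -0.45865855]), 'torque': array([-0.01794184, -0.01766969,  0.04757133]), 'grip_force': 0.0, 'width': 0.0872809944522254}
```

View pics/top0.png

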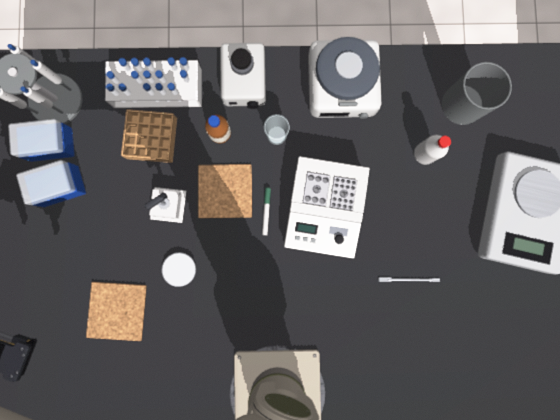

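View pics/side0.png

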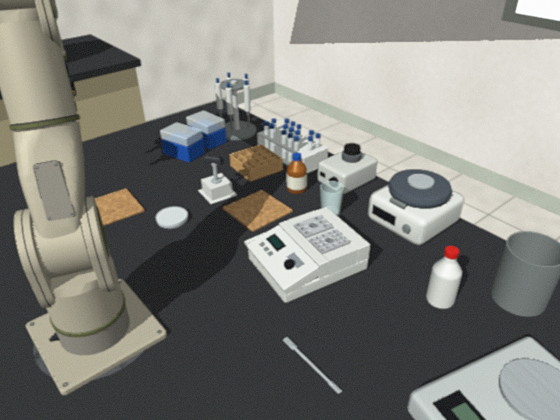

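The top view shows:
- **Mat:** cork squares at (225,190) and (117,311).
- **Blocks:** six-hole block at (318,188), eighteen-hole block at (345,193).
- **Lifter:** T-handle in the white stand at (160,203).
- **Other:** the dish is at (178,269). Similar objects are the balances and the tube rack.

Next I'll measure the mats and take a closer crop.

```bash
python3 - <<'E'
from h import *
c,K,R,t=load("top0")
hsv=cv2.cvtColor(c,cv2.COLOR_RGB2HSV)
m=cv2.inRange(hsv,(8,70,120),(22,200,255))
m=cv2.morphologyEx(m,cv2.MORPH_CLOSE,np.ones((5,5)))
for k in cv2.findContours(m,0,2)[0]:
    if cv2.contourArea(k)>1200:
        rc=cv2.minAreaRect(k);p=ray(K,R,t,*rc[0],.008)
        q=[ray(K,R,t,*x,.008)[:2] for x in cv2.boxPoints(rc)]
        print(rc,p.round(4),np.hypot(*p[:2]),np.linalg.norm(np.diff(q,axis=0),axis=1))
h=cv2.inRange(hsv,(0,0,150),(180,70,255))
for k in cv2.findContours(h,0,2)[0]:
    if 300<cv2.contourArea(k)<12000: 
        rc=cv2.minAreaRect(k);print(rc,ray(K,R,t,*rc[0],.045).round(3))
A=cv2.resize(c[145:265,280:375],None,fx=4,fy=4,interpolation=2)
B=cv2.resize(c[180:230,140:195],None,fx=6,fy=6,interpolation=2)
o=np.zeros((480,720,3),np.uint8);o[:,:380]=A;o[:300,385:715]=B
cv2.imwrite("pics/crop.png",o[:,:,::-1])
E
```

```text
((115.68621826171875, 311.26556396484375), (56.05570602416992, 57.05224609375), 4.763641834259033) [0.231 0.441 0.008] 0.49781821132791615 [0.15332634 0.15426572 0.1533498 ]
((225.0, 190.5), (53.0, 52.0), 90.0) [0.5589 0.1392 0.008 ] 0.5759284447935819 [0.14694325 0.15030293 0.14538911]
((146.4655303955078, 135.91378784179688), (48.74769973754883, 48.91379165649414), 4.763641834259033) [0.7189 0.3607 0.008 ] 0.804336722745033 [0.14114714 0.13895822 0.14117494]
((241.0233612060547, 385.8642272949219), (63.97663879394531, 13.724719047546387), 88.45184326171875) [0.037 0.097 0.045]
((307.279541015625, 384.9888000488281), (68.9848403930664, 25.8992919921875), 87.70938873291016) [ 0.035 -0.077  0.045]
((178.5, 269.5), (33.0, 33.0), 90.0) [0.343 0.261 0.045]
((166.98779296875, 204.60975646972656), (34.12334442138672, 32.35643768310547), 6.340191841125488) [0.519 0.292 0.045]
((44.25, 182.75001525878906), (33.83636474609375, 50.59644317626953), 71.56504821777344) [0.584 0.625 0.045]
((326.7966613769531, 207.16075134277344), (73.08768463134766, 92.48219299316406), 9.162346839904785) [ 0.504 
[... 735 characters left out ...]
]
((279.7655029296875, 65.48681640625), (78.29783630371094, 220.98800659179688), 89.40319061279297) [ 0.904 -0.021  0.045]
((548.0, 33.0), (18.0, 22.0), 90.0) [ 0.988 -0.785  0.045]
((547.5, 10.5), (21.0, 23.0), 90.0) [ 1.055 -0.788  0.045]
((463.0365295410156, 21.417049407958984), (44.03981018066406, 145.7305450439453), 89.5264892578125) [ 1.026 -0.544  0.045]
((353.0, 12.0), (24.0, 72.0), 90.0) [ 1.058 -0.232  0.045]
((279.5, 12.5), (25.0, 71.0), 90.0) [ 1.059 -0.023  0.045]
((205.5, 13.0), (26.0, 71.0), 90.0) [1.06  0.186 0.045]
((131.0, 13.0), (26.0, 72.0), 90.0) [1.063 0.395 0.045]
((46.49999237060547, 50.49999237060547), (92.99998474121094, 100.99998474121094), 0.0) [0.957 0.629 0.045]
```

View pics/crop.png

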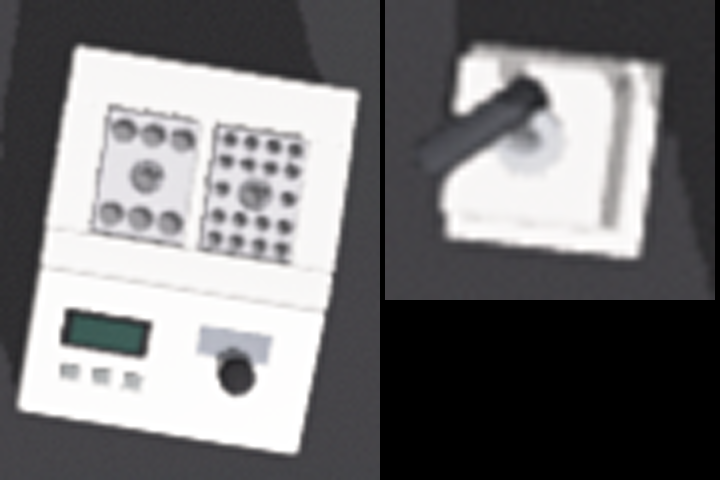

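Mat: the cork at (225,190) is farther from the base (0.576 m against 0.498 m). The block to pull is the six-hole one at crop (148,177), pixel (317,189). The T-bar runs from pixel (147,206) to (166,196).

```bash
python3 - <<'E'
from h import *
c,K,R,t=load("top0")
f=lambda x,y,z:ray(K,R,t,280+x/4,145+y/4,z)[:2]
print("mouth",f(148,177,.09), "small",f(256,195,.09))
P=[f(*p,.09) for p in((124,132),(153,132),(183,139),(110,212),(141,217),(171,223))]
d=np.sum(P[:3],0)-np.sum(P[3:],0);print("mean",np.mean(P,0),"yaw",np.degrees(np.arctan2(d[1],d[0])))
g=lambda x,y,z:ray(K,R,t,140+(x-385)/6,180+y/6,z)[:2]
a,b=g(428,160,.125),g(541,92,.125);print("bar",a,b,(a+b)/2,np.degrees(np.arctan2(*(b-a)[::-1])),np.linalg.norm(b-a),"flange",g(532,135,.05))
E
```

```text
mouth [ 0.54760431 -0.11214278] small [ 0.53443084 -0.18279765]
mean [ 0.54844591 -0.11151583] yaw -10.12106269590289
bar [0.50675243 0.32128011] [0.53466143 0.27401735] [0.52070693 0.29764873] -59.43784638402787 0.054887886530603835 flange [0.52389604 0.29766437]
```

>>> {"api": "drive_tool", "payload": {
  "series": [
    [[2.0,-1.9,0],-3],
    [[3.2,-3.0,0],-4],
    [[3.8,-3.6,0],-5],
    [[3.8,-3.6,0],-5],
    [[3.8,-3.6,0],-5],
    [[3.8,-3.6,0],-5],
    [[3.8,-3.6,0],-5],
    [[3.2,-3.0,0],-4.3],
    [[2.0,-1.9,0],-3],
    [[1.2,-1.0,0],0]
  ],
  "hand": 0,
  "newtons": 60
}}

```text
time: 1.35
ee_pos: [0.5221, 0.2975, 0.2305]
eef_rot: [0.497, 0.868, -0.0, -0.0]
ft_force: [0.1, 0.6, 0.2]
width: 0.0871
grip_force: 0.0
```

```bash
python3 - <<'E'
from h import *
c,K,R,t=save("wrist","w1")
s=r.read_state();print(s["ee_pos"],np.degrees(Ro.from_quat(s["eef_rot"]).as_matrix()@[0,1,0]),s["joint_positions"],s["ft_force"])
for p in((.521,.298,.13),(.521,.298,.05),(*s["ee_pos"],)):print(proj(K,R,t,p))
E
```

```text
[0.52311761 0.29659866 0.23043735] [4.93873937e+01 2.90463714e+01 1.40168362e-03] [-0.79984203  0.27885769  0.25464497  1.5417248  -0.07064449  1.33013663
 -0.006125  ] [ 0.2407319  -1.14081468  0.40941316]
[276.05016774 208.96370029]
[276.54259058 184.77489856]
[277.3086231  275.57920308]
```

View pics/w1.png

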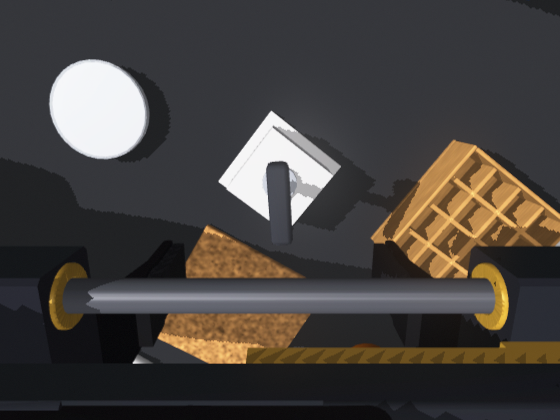

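The wrist view shows the T-bar from (277,165) to (283,242), roughly perpendicular to the jaw line. The flange is at about (279,183).

```bash
python3 - <<'E'
from h import *
c,K,R,t=load("w1")
g=c.max(2).astype(int); sub=g[160:250,255:300]
for v in range(165,245,6):
    row=c[v,255:302].astype(int).sum(1)//3; print(v,row[::2])
for v in(165,242):
    for z in(.12,.13): print(v,z,ray(K,R,t,280,v,z)[:2])
E
```

```text
165 [245 245 245 245 245 245 161  62  63  64  65  65  64  66  65  59  75 244
 244 244 244 244 243 244]
171 [245 245 245 245 245 239  79  80  80  81  81  81  80  80  80  67  59 179
 174 157 223 244 244 244]
177 [245 245 245 245 221 211  74  81  80  81  81  80  80  79  79  70  60 130
 212 211 177 176 177 227]
183 [245 245 245 244 218 218  69  80  80  79  79  80  80  80  79  70  60  72
 141 139 139 175 175 175]
189 [245 245 245 245 239 218 131  79  79  79  79  79  80  79  78  72  61  65
 139 139 161 176 175 175]
195 [245 245 245 244 245 244 222  80  79  79  78  79  78  78  78  73  62  61
 174 175 230 244 243 241]
201 [245 245 245 245 244 245 239  76  78  77  78  78  77  77  76  74  62  52
 228 243 243 243 243 243]
207 [245 245 245 244 244 244 242  72  78  78  77  76  76  76  75  74  62  52
 217 243 243 243 243 243]
213 [ 61  66 172 245 244 244 244  91  78  77  76  76  75  75  75  73  62  51
 174 243 243 243 243 234]
219 [ 60  59  61  61  62  61 172 154  76  76  75  74  74  74  73  72  63  52
 124 243 242 178  49  48]
225 [59 60 60 60 61 60 61 62 75 75 74 73 72 72 71 72 64 51 66 47 64 63 65 64]
231 [58 58 59 59 60 60 60 60 72 74 73 72 72 71 71 70 65 53 43 62 62 62 63 62]
237 [57 58 58 59 60 59 60 59 66 74 72 72 71 70 71 70 65 53 42 62 61 61 61 61]
243 [58 58 58 58 58 59 59 60 59 67 65 64 63 60 61 60 58 53 55 60 61 60 60 60]
165 0.12 [0.50850636 0.32476509]
165 0.13 [0.50764291 0.32614258]
242 0.12 [0.53786796 0.2748921 ]
242 0.13 [0.53589394 0.27815598]
```

```bash
python3 - <<'E'
from h import *
c,K,R,t=load("w1")
a=ray(K,R,t,275.8,168,.13)[:2];b=ray(K,R,t,280,242,.13)[:2]
print(a,b,(a+b)/2,np.linalg.norm(b-a),np.degrees(np.arctan2(*(b-a)[::-1])))
s=r.read_state();y=Ro.from_quat(s["eef_rot"]).as_matrix()@[0,1,0];print(np.degrees(np.arctan2(y[1],y[0]))-90,s["ee_pos"])
E
```

```text
[0.50622193 0.32292365] [0.53589394 0.27815598] [0.52105793 0.30053981] 0.05370822015776759 -56.46358874830325
-59.53879635426226 [0.52311761 0.29659866 0.23043735]
```

>>> {"api": "drive_tool", "payload": {
  "series": [
    [[-0.2,0.3,-0.5],1.5],
    [[0,0,-1.5],1.5],
    [[0,0,-2],0],
    [[0,0,-2],0],
    [[0,0,-2],0],
    [[0,0,-1.6],0],
    [[0,0,-1.2],0],
    [[0,0,-0.8],0],
    [[0,0,-0.4],0],
    [[0,0,-0.1],0]
  ]
}}

```text
time: 2.65
ee_pos: [0.5195, 0.3018, 0.1097]
eef_rot: [0.473, 0.881, 0.0, 0.0]
ft_force: [0.6, 0.8, 0.7]
width: 0.0873
grip_force: 0.0
```

>>> {"api": "drive_tool", "payload": {
  "series": [
    [[0,0,0],0],
    [[0,0,0],0],
    [[0,0,0],0],
    [[0,0,0],0],
    [[0,0,0],0],
    [[0,0,0],0],
    [[0,0,0],0],
    [[0,0,0],0],
    [[0,0,0],0],
    [[0,0,0],0]
  ],
  "hand": 1,
  "newtons": 60
}}

```text
time: 3.9
ee_pos: [0.5193, 0.3018, 0.1095]
eef_rot: [0.473, 0.881, 0.0, -0.0]
ft_force: [0.1, -0.5, -0.9]
width: 0.0154
grip_force: 60.0
```

>>> {"api": "drive_tool", "payload": {
  "series": [
    [[0,0,0.3],0],
    [[0,0,0.8],0],
    [[0,0,1.4],0],
    [[0,0,1.8],0],
    [[0,0,2],0],
    [[0,0,2],0],
    [[0,0,2],0],
    [[0,0,1.8],0],
    [[0,0,1.2],0],
    [[0,0,0.7],0]
  ]
}}

```text
time: 5.15
ee_pos: [0.5194, 0.3018, 0.2503]
eef_rot: [0.473, 0.881, 0.0, 0.0]
ft_force: [-0.3, -0.4, -1.6]
width: 0.0154
grip_force: 60.0
```

>>> {"api": "drive_tool", "payload": {
  "series": [
    [[0.1,-2,0],-1],
    [[0.2,-4,0],-2],
    [[0.4,-5,0],-3],
    [[0.4,-5,0],-3],
    [[0.4,-5,0],-3],
    [[0.4,-5,0],-3],
    [[0.4,-5,0],-3],
    [[0.3,-5,0],-3],
    [[0.2,-3.6,0],-2],
    [[0.1,-1.8,0],-1]
  ]
}}

```text
time: 6.4
ee_pos: [0.5472, -0.1155, 0.2491]
eef_rot: [0.648, 0.762, -0.0, -0.0]
ft_force: [0.7, -0.1, -1.8]
width: 0.0154
grip_force: 60.0
```

```bash
python3 - <<'E'
from h import *
A=save("side","s2");B=save("wrist","w2")
s=r.read_state();y=Ro.from_quat(s["eef_rot"]).as_matrix()@[0,1,0];print(np.degrees(np.arctan2(y[1],y[0]))-90,s["ee_pos"],s["ft_force"],s["joint_positions"])
for X in ((.548,-.112,.09),(.548,-.112,.17)):
  print(proj(*A[1:],X),proj(*B[1:],X))
u,v=map(int,proj(*A[1:],(.548,-.112,.15)))
a=cv2.resize(A[0][v-70:v+80,u-70:u+70],None,fx=4,fy=4,interpolation=2)[:600]
print(u,v)
cv2.imwrite("pics/s2c.png",a[:,:,::-1])
E
```

```text
-80.6707651516028 [ 0.54759655 -0.11448866  0.24919955] [ 0.16060258  0.65148013 -1.9725239 ] [-0.36883977  0.18570919  0.56608952  1.63758217 -0.10111471  1.34845013
  0.37468259]
[312.69654516 224.46440443] [279.85501965 186.15494852]
[313.51238723 198.18509083] [280.27519603 213.00820971]
313 204
```

View pics/s2c.png

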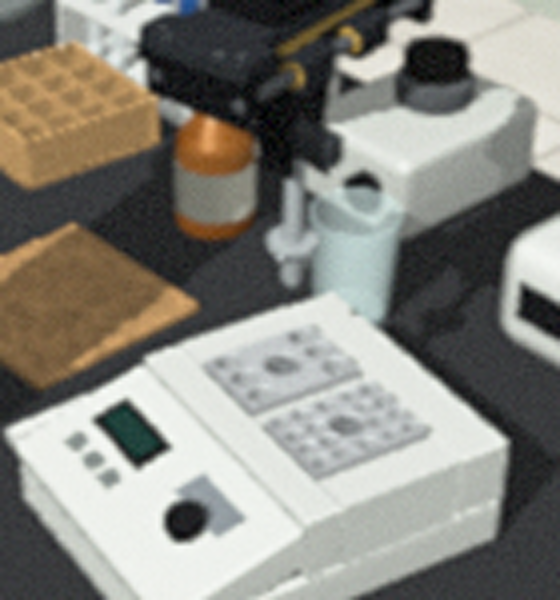

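View pics/w2.png

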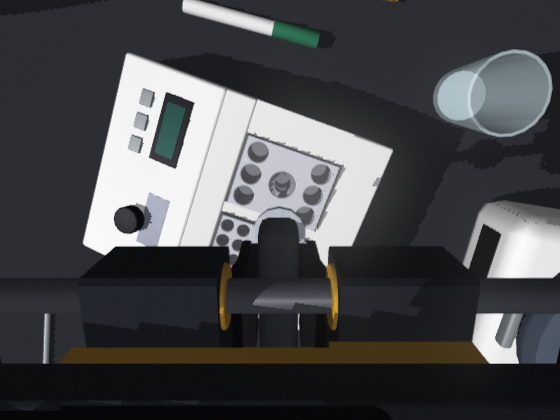

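The lifter hangs straight: nose tip at side pixel (315.8,205), flange at (315.5,195). In the side view the six-hole block's mouth is near (313.5,225), and in the wrist view it is at (282,185). Next I'll compute the offset.

```bash
python3 - <<'E'
from h import *
A=load("s2");B=load("w2")
T=np.array([.5476,-.1145,.2492]);yw=np.radians(-80.67);d=np.array([np.cos(yw),np.sin(yw),0])
for v in range(179,207,2):
    print(v,A[0][v,304:330].astype(int).sum(1)//3)
print("wrist mouth",ray(*B[1:],282,185,.09),"side mouth",ray(*A[1:],313.5,225.3,.09))
for a in(-.005,0,.005): print(a,[proj(*A[1:],T+a*d-[0,0,dz]).round(2) for dz in(.03,.064,.094)],proj(*B[1:],T+a*d-[0,0,.064]))
g=cv2.cvtColor(B[0],cv2.COLOR_RGB2GRAY);print(cv2.HoughCircles(g[130:235,235:350],cv2.HOUGH_GRADIENT,1,8,param1=120,param2=14,minRadius=7,maxRadius=16))
E
```

```text
179 [133 131 103  65  34  38  35  41  31  70 118 154 144 123 126 158 187 191
 190 189 190 191 194 188 156  94]
181 [134 132 108  58  38  34  39  39  38  69 131 171 173 150 122 113 138 167
 180 190 191 194 200 214 196 158]
183 [129 129 105  64  36  37  32  39  37  77 132 171 173 153 116  72  61  96
 137 157 176 185 194 202 192 175]
185 [144 132 101  53  38  36  37  30  43  81 139 172 172 154 119  87 114 136
 122 116 132 140 158 179 196 205]
187 [132  92  60  33  32  35  46  45  54  90 143 171 174 147 119  87 122 142
 123 122 129 137 148 149 157 168]
189 [ 63  48  43  51  54  51  54  60  62 104 146 173 170 150 116  86 110 142
 143 135 130 138 143 148 155 154]
191 [ 49  52  56  55  56  66 107 149 171 167 171 175 171 148 121 116 131 143
 152 161 166 163 157 159 165 160]
193 [ 55  61  58  58  67 114 167 189 191 179 174 173 163 148 149 173 187 187
 168 157 168 179 186 190 192 193]
195 [ 55  58  61  58  58  99 156 185 192 193 189 184 182 183 185 191 185 167
 148 158 164 181 186 191 194 199]
197 [ 56  60  59  61  58  57  91 131 167 187 178 175 173 169 165 154 141 128
 141 156 165 182 186 189
[... 352 characters left out ...]
 59  59  55  54  64  59  57  57  66  98 116 113  86  61  56  75 114
 144 157 172 176 187 194 196 195]
wrist mouth [ 0.54963436 -0.11072247  0.09      ] side mouth [ 0.54708473 -0.11595619  0.09      ]
-0.005 [array([312.98, 180.76]), array([312.63, 192.73]), array([312.32, 202.97])] [279.05333493 216.0569484 ]
0 [array([314.64, 181.45]), array([314.26, 193.44]), array([313.93, 203.68])] [279.07502536 223.9427494 ]
0.005 [array([316.31, 182.14]), array([315.9 , 194.14]), array([315.55, 204.4 ])] [279.096467   231.73810495]
[[[46.5 54.5 13.8]
  [15.5 43.5 10.5]
  [22.5 21.5 10.6]
  [77.5 65.5 10.2]
  [ 8.5 64.5  9.4]
  [85.5 44.5  9.6]
  [68.5 85.5  9.6]
  [67.5 74.5  8.2]
  [81.5 36.5  8.2]]]
```

>>> {"api": "drive_tool", "payload": {
  "series": [
    [[0.04,0.26,0],0],
    [[0,0.3,-0.3],0],
    [[0,0,-0.7],0],
    [[0,0,-1.0],0],
    [[0,0,-1.0],0],
    [[0,0,-1.0],0],
    [[0,0,-0.7],0],
    [[0,0,-0.3],0],
    [[0,0,0],0],
    [[0,0,0],0]
  ]
}}

```text
time: 7.75
ee_pos: [0.549, -0.1067, 0.1999]
eef_rot: [0.646, 0.763, 0.0, 0.0]
ft_force: [0.3, 0.6, -1.3]
width: 0.0154
grip_force: 60.0
```

```bash
python3 - <<'E'
from h import *
A=save("side","s3");B=save("wrist","w3")
s=r.read_state();print(s["ee_pos"],s["ft_force"])
o=np.zeros((500,800,3),np.uint8)
o[:480,:384]=cv2.resize(A[0][180:240,290:338],None,fx=8,fy=8,interpolation=2)
o[:400,390:790]=cv2.resize(B[0][150:250,230:330],None,fx=4,fy=4,interpolation=2)
cv2.imwrite("pics/c3.png",o[:,:,::-1])
T=s["ee_pos"]
print([proj(*A[1:],T-[0,0,z]) for z in(.03,.064,.094,T[2]-.09)],[proj(*B[1:],T-[0,0,z]) for z in(.064,T[2]-.09)])
E
```

```text
[ 0.54891263 -0.10668963  0.1998678 ] [-0.07093895 -0.66164899 -1.45870408]
[array([312.30059799, 197.20649049]), array([311.96699747, 208.59911425]), array([311.68147656, 218.34979522]), array([311.53368067, 223.39709854])] [array([277.73404795, 227.29644199]), array([277.77019953, 207.03894497])]
```

View pics/c3.png

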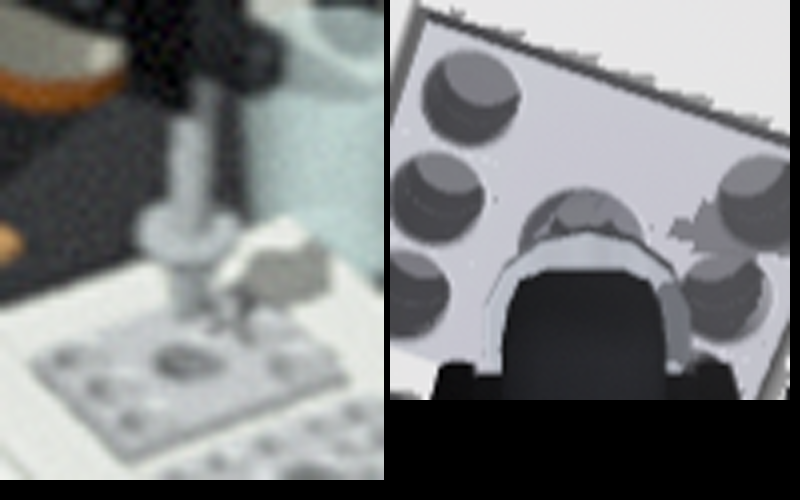

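Side view: nose tip at (312.9,219.5), mouth at (313.3,225). Wrist view: mouth at (277.8,212), lifter on the same column. I'll shift 1 mm in -y and lower.

>>> {"api": "drive_tool", "payload": {
  "series": [
    [[0,-0.1,-0.2],0],
    [[0,0,-0.4],0],
    [[0,0,-0.4],0],
    [[0,0,-0.4],0],
    [[0,0,-0.3],0],
    [[0,0,-0.3],0],
    [[0,0,-0.3],0],
    [[0,0,-0.3],0],
    [[0,0,-0.2],0],
    [[0,0,0],0]
  ]
}}

```text
time: 9.1
ee_pos: [0.5487, -0.1077, 0.1714]
eef_rot: [0.646, 0.763, -0.0, -0.0]
ft_force: [0.4, -0.2, -1.9]
width: 0.0155
grip_force: 60.0
```

>>> {"api": "drive_tool", "payload": {
  "series": [
    [[0,0,-0.1],0],
    [[0,0,-0.1],0],
    [[0,0,-0.1],0],
    [[0,0,-0.1],0],
    [[0,0,-0.1],0],
    [[0,0,0],0],
    [[0,0,0],0],
    [[0,0,0],0],
    [[0,0,0],0],
    [[0,0,0],0]
  ]
}}

```text
time: 10.35
ee_pos: [0.5488, -0.1077, 0.1666]
eef_rot: [0.646, 0.763, 0.0, 0.0]
ft_force: [-0.0, -0.5, -1.4]
width: 0.0151
grip_force: 60.0
```

>>> {"api": "drive_tool", "payload": {
  "series": [
    [[0,0,-0.1],0],
    [[0,0,-0.1],0],
    [[0,0,-0.1],0],
    [[0,0,-0.1],0],
    [[0,0,0],0],
    [[0,0,0],0],
    [[0,0,0],0],
    [[0,0,0],0],
    [[0,0,0],0],
    [[0,0,0],0]
  ]
}}

```text
time: 11.6
ee_pos: [0.5488, -0.1077, 0.1626]
eef_rot: [0.646, 0.763, 0.0, 0.0]
ft_force: [0.3, 0.4, -2.3]
width: 0.0156
grip_force: 60.0
```

>>> {"api": "drive_tool", "payload": {
  "series": [
    [[0,0,-0.1],0],
    [[0,0,-0.1],0],
    [[0,0,-0.1],0],
    [[0,0,0],0],
    [[0,0,0],0],
    [[0,0,0],0],
    [[0,0,0],0],
    [[0,0,0],0],
    [[0,0,0],0],
    [[0,0,0],0]
  ]
}}

```text
time: 12.85
ee_pos: [0.5488, -0.1077, 0.1596]
eef_rot: [0.646, 0.763, 0.0, 0.0]
ft_force: [0.6, -0.9, -1.9]
width: 0.0154
grip_force: 60.0
```

>>> {"api": "drive_tool", "payload": {
  "series": [
    [[0,0,-0.05],0],
    [[0,0,-0.05],0],
    [[0,0,-0.05],0],
    [[0,0,-0.05],0],
    [[0,0,0],0],
    [[0,0,0],0],
    [[0,0,0],0],
    [[0,0,0],0],
    [[0,0,0],0],
    [[0,0,0],0]
  ]
}}

```text
time: 14.1
ee_pos: [0.5494, -0.1077, 0.1591]
eef_rot: [0.646, 0.763, 0.001, 0.001]
ft_force: [-4.5, 1.9, 13.3]
width: 0.015
grip_force: 60.0
```

>>> {"api": "drive_tool", "payload": {
  "series": [
    [[0.046,0.001,0],-8],
    [[0.046,0.001,0],-8],
    [[0.045,-0.011,-0.03],-8],
    [[0.045,-0.011,-0.03],-8],
    [[0,0,0],0],
    [[0,0,0],0],
    [[0,0,0],0],
    [[0,0,0],0],
    [[0,0,0],0],
    [[0,0,0],0]
  ]
}}

```text
time: 15.35
ee_pos: [0.5515, -0.1078, 0.1579]
eef_rot: [0.831, 0.556, 0.001, 0.001]
ft_force: [-0.3, 0.4, 5.1]
width: 0.0156
grip_force: 60.0
```

```bash
cat > st.py <<'E'
from h import *
s=r.read_state();y=Ro.from_quat(s["eef_rot"]).as_matrix()@[0,1,0];print(np.degrees(np.arctan2(y[1],y[0]))-90,s["ee_pos"],s["ft_force"],s["torque"],s["joint_positions"].round(2))
E
python3 st.py
```

```text
-112.44340813595998 [ 0.55146451 -0.10778828  0.15790593] [-0.32920606  0.42742224  5.08067654] [0.08512626 0.13219251 0.0254111 ] [-0.42  0.27  0.63  1.76 -0.17  1.17 -0.14]
```

>>> {"api": "drive_tool", "payload": {
  "series": [
    [[0.04,-0.023,-0.035],-8],
    [[0.04,-0.023,-0.035],-8],
    [[0.031,-0.033,-0.035],-8],
    [[0.031,-0.033,-0.035],-8],
    [[0,0,0],0],
    [[0,0,0],0],
    [[0,0,0],0],
    [[0,0,0],0],
    [[0,0,0],0],
    [[0,0,0],0]
  ]
}}

```text
time: 16.6
ee_pos: [0.553, -0.1091, 0.1564]
eef_rot: [0.952, 0.307, 0.001, 0.0]
ft_force: [1.2, -0.9, 6.1]
width: 0.015
grip_force: 60.0
```

```bash
python3 st.py
```

```text
-144.25778657108762 [ 0.55295659 -0.10906094  0.15642547] [ 1.22183145 -0.86724812  6.07342976] [-0.12189924 -0.29624349  0.02229267] [-0.49  0.29  0.71  1.76 -0.21  1.17 -0.66]
```

>>> {"api": "drive_tool", "payload": {
  "series": [
    [[0.021,-0.041,-0.035],-8],
    [[0.021,-0.041,-0.035],-8],
    [[0.009,-0.045,-0.035],-8],
    [[0.009,-0.045,-0.035],-8],
    [[0,0,0],0],
    [[0,0,0],0],
    [[0,0,0],0],
    [[0,0,0],0],
    [[0,0,0],0],
    [[0,0,0],0]
  ]
}}

```text
time: 17.85
ee_pos: [0.5532, -0.1108, 0.155]
eef_rot: [0.999, 0.033, 0.001, -0.0]
ft_force: [-0.1, 0.4, 8.5]
width: 0.0159
grip_force: 60.0
```

```bash
python3 st.py
```

```text
-176.26140175630854 [ 0.55321394 -0.11076553  0.15503011] [-0.14272017  0.41506835  8.52398367] [0.05638589 0.29964797 0.01788268] [-0.56  0.32  0.81  1.76 -0.25  1.17 -1.18]
```

>>> {"api": "drive_tool", "payload": {
  "series": [
    [[-0.004,-0.045,-0.035],-8],
    [[-0.004,-0.045,-0.035],-8],
    [[-0.016,-0.043,-0.03],-8],
    [[-0.016,-0.043,-0.02],-8],
    [[0,0,0],0],
    [[0,0,0],0],
    [[0,0,0],0],
    [[0,0,0],0],
    [[0,0,0],0],
    [[0,0,0],0]
  ]
}}

```text
time: 19.1
ee_pos: [0.5532, -0.113, 0.1544]
eef_rot: [0.97, -0.244, 0.001, -0.0]
ft_force: [-2.0, -0.4, 12.4]
width: 0.0155
grip_force: 60.0
```

```bash
python3 st.py
```

```text
-208.2851735295791 [ 0.55316272 -0.11297077  0.15442674] [-2.03351903 -0.42885422 12.44978212] [ 0.05732217  0.46406667 -0.14008238] [-0.63  0.35  0.92  1.76 -0.3   1.17 -1.69]
```

>>> {"api": "drive_tool", "payload": {
  "series": [
    [[-0.027,-0.037,0],-8],
    [[-0.027,-0.037,0],-8],
    [[-0.034,-0.03,0],-7],
    [[-0.034,-0.03,0],-7],
    [[0,0,0],0],
    [[0,0,0],0],
    [[0,0,0],0],
    [[0,0,0],0],
    [[0,0,0],0],
    [[0,0,0],0]
  ]
}}

```text
time: 20.35
ee_pos: [0.5519, -0.1145, 0.1544]
eef_rot: [0.873, -0.487, 0.001, -0.0]
ft_force: [-1.4, -1.7, 12.9]
width: 0.0157
grip_force: 60.0
```

```bash
python3 st.py
```

```text
-238.29570857672647 [ 0.55187895 -0.11449747  0.15442602] [-1.41992148 -1.65688801 12.87471214] [-0.08183108  0.51543138 -0.12688023] [-0.71  0.39  1.03  1.77 -0.36  1.19 -2.16]
```

>>> {"api": "drive_tool", "payload": {
  "series": [
    [[-0.04,-0.022,0],-6],
    [[-0.04,-0.02,0],-6],
    [[0,0,0],0],
    [[0,0,0],0],
    [[0,0,0],0],
    [[0,0,0],0],
    [[0,0,0],0],
    [[0,0,0],0],
    [[0,0,0],0],
    [[0,0,0],0]
  ]
}}

```text
time: 21.6
ee_pos: [0.551, -0.1151, 0.1544]
eef_rot: [0.818, -0.576, 0.001, -0.0]
ft_force: [-2.5, -0.5, 13.4]
width: 0.0155
grip_force: 60.0
```

```bash
python3 st.py
```

```text
-250.2893699770515 [ 0.55100378 -0.11514542  0.15436938] [-2.49686112 -0.53482405 13.35025073] [-0.16932115  0.53391646  0.13703732] [-0.74  0.41  1.08  1.77 -0.39  1.19 -2.35]
```

>>> {"api": "drive_tool", "payload": {
  "series": [
    [[0,0,0.1],0],
    [[0,0,0.1],0],
    [[0,0,0.1],0],
    [[0,0,0.2],0],
    [[0,0,0.3],0],
    [[0,0,0.3],0],
    [[0,0,0.2],0],
    [[0,0,0.1],0],
    [[0,0,0],0],
    [[0,0,0],0]
  ]
}}

```text
time: 22.85
ee_pos: [0.5502, -0.1143, 0.167]
eef_rot: [0.817, -0.577, 0.0, 0.0]
ft_force: [-0.0, -2.2, -7.2]
width: 0.0153
grip_force: 60.0
```

```bash
python3 st.py; python3 - <<'E'
from h import *
A=save("side","s4");B=save("wrist","w4")
o=np.zeros((600,800,3),np.uint8)
o[:600,:500]=cv2.resize(A[0][165:265,265:348],(500,600),interpolation=2)
o[:300,505:785]=B[0][60:360,140:420]
cv2.imwrite("pics/c4.png",o[:,:,::-1])
E
```

```text
-250.45851302068064 [ 0.55019554 -0.11426362  0.16702542] [-5.99546315e-03 -2.19908058e+00 -7.23096174e+00] [-0.50911157  0.30290057  0.10081462] [-0.75  0.39  1.09  1.76 -0.37  1.22 -2.36]
```

View pics/c4.png

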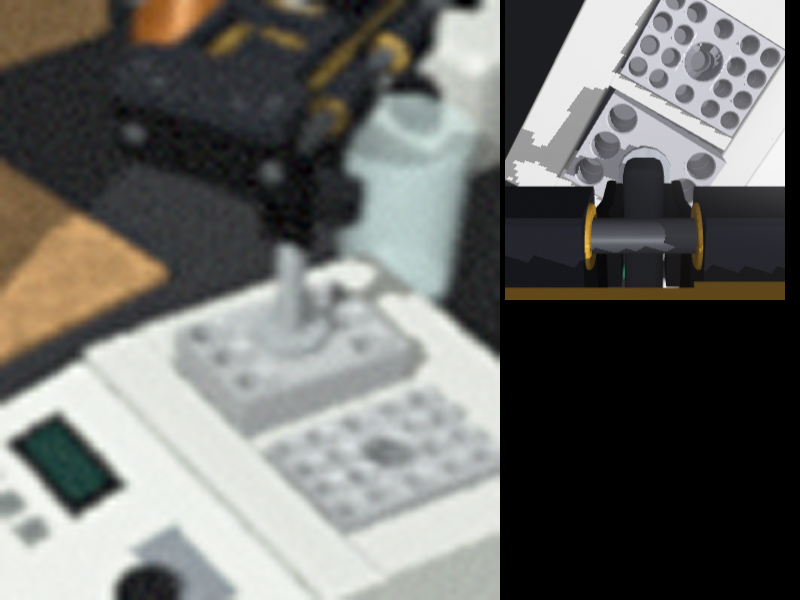

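The flange (crop 300,330) sits flush on the six-hole block, which is rising evenly out of the well. The wrist load matches block plus lifter, so I'll continue straight up.

>>> {"api": "drive_tool", "payload": {
  "series": [
    [[0,0,0.3],0],
    [[0,0,0.6],0],
    [[0,0,0.8],0],
    [[0,0,0.9],0],
    [[0,0,0.9],0],
    [[0,0,0.9],0],
    [[0,0,0.8],0],
    [[0,0,0.6],0],
    [[0,0,0.4],0],
    [[0,0,0.2],0]
  ]
}}

```text
time: 24.2
ee_pos: [0.5502, -0.1142, 0.2311]
eef_rot: [0.817, -0.577, -0.0, 0.0]
ft_force: [-0.8, 0.7, -7.9]
width: 0.0153
grip_force: 60.0
```

```bash
python3 st.py; python3 - <<'E'
from h import *
save("side","s5")
E
```

```text
-250.45784765821324 [ 0.55016024 -0.11420035  0.23108549] [-0.79923268  0.73855599 -7.93169003] [ 0.06141864  0.1205344  -0.01095098] [-0.8   0.33  1.14  1.68 -0.31  1.33 -2.41]
```

View pics/s5.png

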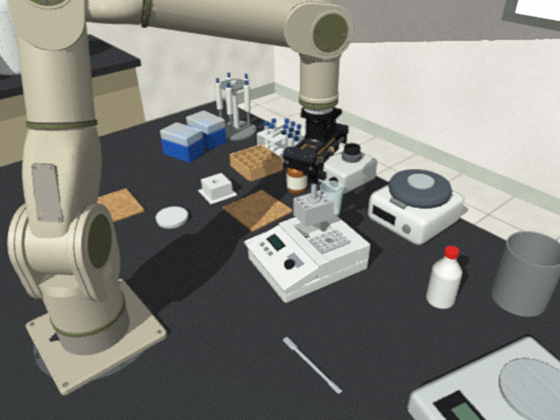

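The block hangs upright above the deck at (313,208). Next I'll carry it to the mat, turning counter-clockwise to keep the last joint in range.

>>> {"api": "drive_tool", "payload": {
  "series": [
    [[0,0.3,0],1],
    [[0,0.8,0],2],
    [[0.1,1.3,0],3],
    [[0.1,1.6,0],3],
    [[0.1,1.7,0],3],
    [[0.1,1.7,0],3],
    [[0.1,1.7,0],3],
    [[0.1,1.7,0],3],
    [[0.1,1.7,0],3],
    [[0,1.7,0],3]
  ]
}}

```text
time: 25.5
ee_pos: [0.5572, 0.0289, 0.231]
eef_rot: [0.93, -0.369, 0.0, 0.0]
ft_force: [0.2, -0.3, -7.3]
width: 0.0156
grip_force: 60.0
```

>>> {"api": "drive_tool", "payload": {
  "series": [
    [[0.1,1.7,0],3],
    [[0.1,1.7,0],3],
    [[0.1,1.7,0],3],
    [[0.1,1.6,0],3],
    [[0.1,1.5,0],2],
    [[0,1.2,0],2],
    [[0,0.9,0],1],
    [[0,0.5,0],1],
    [[0,0.2,0],0],
    [[0,0,0],0]
  ]
}}

```text
time: 26.75
ee_pos: [0.5622, 0.1375, 0.231]
eef_rot: [0.975, -0.221, 0.0, 0.0]
ft_force: [-0.5, -0.4, -6.7]
width: 0.0155
grip_force: 60.0
```

```bash
python3 st.py
```

```text
-205.492992750406 [0.56219909 0.13746825 0.23097716] [-0.48690416 -0.4292294  -6.67006642] [-0.05800051  0.14670446 -0.02164579] [-1.06  0.31  0.91  1.63 -0.25  1.33 -2.13]
```

>>> {"api": "drive_tool", "payload": {
  "series": [
    [[0,0,-0.4],0],
    [[0,0,-0.8],0],
    [[0,0,-1.2],0],
    [[0,0,-1.4],0],
    [[0,0,-1.5],0],
    [[0,0,-1.4],0],
    [[0,0,-1.2],0],
    [[0,0,-0.9],0],
    [[0,0,-0.6],0],
    [[0,0,-0.3],0]
  ]
}}

```text
time: 28.0
ee_pos: [0.5622, 0.1377, 0.1338]
eef_rot: [0.975, -0.22, 0.0, 0.0]
ft_force: [-0.1, -0.3, -7.2]
width: 0.0152
grip_force: 60.0
```

>>> {"api": "drive_tool", "payload": {
  "series": [
    [[0,0,-0.2],0],
    [[0,0,-0.15],0],
    [[0,0,-0.15],0],
    [[0,0,-0.1],0],
    [[0,0,-0.1],0],
    [[0,0,-0.1],0],
    [[0,0,-0.1],0],
    [[0,0,0],0],
    [[0,0,0],0],
    [[0,0,0],0]
  ]
}}

```text
time: 29.25
ee_pos: [0.5622, 0.1378, 0.125]
eef_rot: [0.975, -0.22, 0.0, 0.0]
ft_force: [0.4, 0.4, -7.0]
width: 0.0152
grip_force: 60.0
```

>>> {"api": "drive_tool", "payload": {
  "series": [
    [[0,0,-0.05],0],
    [[0,0,-0.05],0],
    [[0,0,-0.05],0],
    [[0,0,-0.05],0],
    [[0,0,-0.05],0],
    [[0,0,-0.05],0],
    [[0,0,0],0],
    [[0,0,0],0],
    [[0,0,0],0],
    [[0,0,0],0]
  ]
}}

```text
time: 30.5
ee_pos: [0.5625, 0.1376, 0.1225]
eef_rot: [0.975, -0.22, 0.0, -0.0]
ft_force: [-4.0, -1.9, 5.6]
width: 0.0154
grip_force: 60.0
```

It is standing on the mat. I'll relieve the pressure, open, then go up.

>>> {"api": "drive_tool", "payload": {
  "series": [
    [[0,0,0.04],0],
    [[0,0,0.02],0],
    [[0,0,0],0],
    [[0,0,0],0],
    [[0,0,0],0],
    [[0,0,0],0],
    [[0,0,0],0],
    [[0,0,0],0],
    [[0,0,0],0],
    [[0,0,0],0]
  ]
}}

```text
time: 31.75
ee_pos: [0.5622, 0.1377, 0.1226]
eef_rot: [0.975, -0.22, 0.0, 0.0]
ft_force: [-0.9, -2.6, 0.8]
width: 0.0155
grip_force: 60.0
```

>>> {"api": "drive_tool", "payload": {
  "series": [
    [[0,0,0],0],
    [[0,0,0],0],
    [[0,0,0],0],
    [[0,0,0],0],
    [[0,0,0],0],
    [[0,0,0],0],
    [[0,0,0],0],
    [[0,0,0],0],
    [[0,0,0],0],
    [[0,0,0],0]
  ],
  "hand": 0
}}

```text
time: 33.0
ee_pos: [0.5622, 0.1378, 0.1226]
eef_rot: [0.975, -0.22, 0.0, 0.0]
ft_force: [0.7, -0.8, 0.5]
width: 0.0871
grip_force: 0.0
```

>>> {"api": "drive_tool", "payload": {
  "series": [
    [[0,0,0.3],0],
    [[0,0,0.8],0],
    [[0,0,1.5],0],
    [[0,0,2],0],
    [[0,0,2],0],
    [[0,0,2],0],
    [[0,0,2],0],
    [[0,0,1.5],0],
    [[0,0,0.8],0],
    [[0,0,0],0]
  ]
}}

```text
time: 34.25
ee_pos: [0.5623, 0.1378, 0.2519]
eef_rot: [0.975, -0.22, 0.0, -0.0]
ft_force: [0.4, -0.7, -0.1]
width: 0.0872
grip_force: 0.0
```

```bash
python3 st.py; python3 - <<'E'
from h import *
A=save("side","s6");B=save("wrist","w6")
o=np.zeros((600,800,3),np.uint8)
o[:420,:420]=cv2.resize(A[0][150:255,210:315],None,fx=4,fy=4,interpolation=2)
o[:300,425:785]=B[0][60:360,100:460]
cv2.imwrite("pics/c6.png",o[:,:,::-1])
E
```

```text
-205.45597492213648 [0.56229889 0.13781758 0.25191908] [ 0.36817088 -0.68731678 -0.09658378] [0.00667099 0.23090217 0.00109056] [-1.06  0.29  0.91  1.6  -0.23  1.37 -2.14]
```

View pics/c6.png

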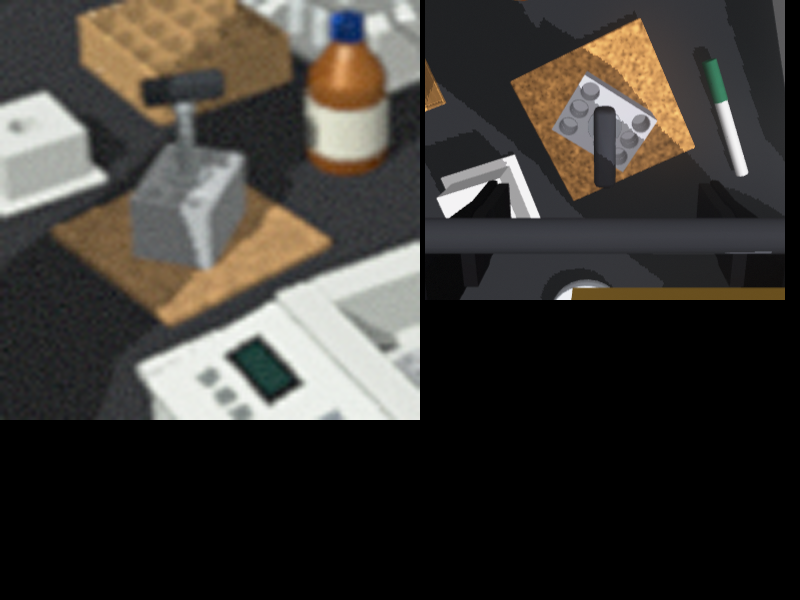

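The block stands upright in the middle of the cork mat with the lifter flush in its top. The robot is clear of everything, so I'll hand in.

```bash
python3 -c "
from bench import r
print(r.close_job())"
```

```text
the job is handed in; nothing more can be done
None
```

The job is handed in: the six-hole block stands upright in the middle of the farther cork mat with the lifter screwed home in it, and the gripper is open and clear; no verdict was returned.

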